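# Dress the sprung sharpening stone with the lapping block

### The arm

A 6-joint arm with a two-finger parallel gripper is mounted at the origin on the work surface. World frame = base frame: x ahead of the robot, y to its left, z up, the work surface at z = 0. Lengths are in m, angles in rad, forces in N, time in s.
With the tool pointing down it reaches from about 0.275 to 0.875 m from the base axis. Payload 12.5 kg.
Tool frame: the origin (TCP) lies midway between the tips of the shut fingers; the grasp point (between the pads) lies 19 mm behind it (manip.grip_point_offset is the distance from the TCP to the grasp point, in m); z points along the fingers, y is the line along which they close (so a half turn about z gives the same grasp; the last joint's range is limited). The gripper opens to 85 mm and grips with 20 to 120 N. Pads are 22 mm wide; open, the fingers measure 114 mm over their backs; the gripper's body (76 mm by 85 mm) begins 54 mm behind the grasp point. The pads swing forward as they close: fully open they stand 13 mm farther back than shut.
Start: joints at [-1.282, 0.351, 1.652, -0, 1.139, -0.085], TCP at [0.201, -0.512, 0.231] pointing down, gripper open.
Joint ranges: [-2.75, 2.75], [-0.79, 2.1], [0.01, 2.65], [-1.57, 4.71], [0.07, 3.14], [-2.87, 2.87]. Speed limits (rad/s): [2.22, 2.22, 2.79, 3.14, 3.14, 3.14].

### API

Orientations are given as a unit quaternion [w, x, y, z].
In Python, from rig import status, vision, job, manip gives the robot as it stands.
- The arm moves only by the tool drive_tool, never from a script. Its argument "plan" is a list of rows, each a list of 7 numbers: the shift along the tool's x, y, z in m, then the turn, a rotation vector about the tool's x, y, z in degrees, then the opening in per cent of the stroke, from 0 (shut) to 100 (fully open). In form: [[x, y, z, wx, wy, wz, hand], ...]. A call has 1 to 5 rows; each row is the pose to reach, as a shift and turn from the pose commanded when the call began, along the tool's axes at that moment; what a row does not reach only later rows make up. A row lasts 1/10 s, in which the tool goes at most 50 mm and 8.59 degrees, less where a joint would pass 70% of its speed; a pose out of reach is approached as far as the arm can. A call with a gripper value outside its range is refused whole. The fingers move at their own pace and stop on an object; "squeeze" is the grip in N (left out, the last holds). Time passes only in rows, so rows that repeat a pose let the fingers close. It gives the time, the measured TCP pose, the force, the opening and the grip force at its end, in the units of the state.
- status.get_state(): the state, without advancing time (a new reading comes with each control period).
- vision.camera(name): name is "side" or "top"; returns the picture (420x560x3 uint8, red, green, blue); there is no depth.
- vision.calibration(name): a dict with "fx", "fy", "cx", "cy" (pixels), "pose" (4x4, takes a point from camera to world coordinates). Camera axes: x right, y down, z forward; pixel columns grow to the right and rows downward; lengths in m; the calibration is good to about 2 mm. A picture is of the moment at which its call begins. calibration takes no time and is no camera call.
- job.hand_in(): hands the job in; it is judged then, once.
The state is a dict: "time": time; "joints": joint angles; "joint_velocities": joint speeds; "joint_torque": joint torques, N m; "tcp_pos": TCP position; "ee_rot": TCP orientation; "force": force on the tool from outside, world axes, zero at the start; "moment": the same for the moment, N m; "opening": opening from 0.0 (shut) to 1.0 (fully open); "gripper_force": force on a finger pad.
Only numpy, scipy, OpenCV 4.12 (cv2) and the standard library are available. Lean on these libraries where they do the work, as an engineer would, in place of code of your own. Each camera call takes 0.05 s, during which the arm holds its last target. There are 200 camera calls.

### The job

At the instrument-sharpening place of this dental course table, take the lapping block with the yellow handle, set it flat on the red end of the brown sharpening stone and sweep it along the middle of the stone to the plain end, all the while pressing the stone about halfway down into its spring bed, never slack and never down to the stop. Then lift it off and stand it gently on the blue mat and let go. Leave the green and the white block where they are.

Things in the scene. Friction and masses are not known exactly. Their poses are not given: they have to be found in the camera images.
- yellow_grip (a point): the lapping block to use: upright yellow plastic handle (44 x 24 mm, 48 mm tall) on a square steel foot (46 x 46 x 14 mm), 62 mm high in all, 0.2 to 0.4 kg; the point is the centre of the handle, 38 mm above the underside; z up, x along the 44 mm side of the handle, y across its 24 mm side
- green_grip (a point): a block to leave alone: upright green plastic handle (44 x 24 mm, 48 mm tall) on a square steel foot (46 x 46 x 14 mm), 62 mm high in all, 0.2 to 0.4 kg; the point is the centre of the handle, 38 mm above the underside; z up, x along the 44 mm side of the handle, y across its 24 mm side
- white_grip (a point): a block to leave alone: upright white plastic handle (44 x 24 mm, 48 mm tall) on a square steel foot (46 x 46 x 14 mm), 62 mm high in all, 0.2 to 0.4 kg; the point is the centre of the handle, 38 mm above the underside; z up, x along the 44 mm side of the handle, y across its 24 mm side
- stone_top (a point): centre of the flat top of the brown stone, 170 mm long (x), 66 mm wide (y), with a red band over the last 10 mm of one end. x points from the red end to the plain end, z up. Unpressed it is 44 mm above the table; it moves down with the stone. In a full sweep the block's middle goes from about 50 mm before this point to 50 mm beyond it; the block may have any yaw
- holder: fixed aluminium holder of the stone, 196 mm long (x, same way as the stone's) and 90 mm wide, its end piece at the stone's red end red too; the point is the centre of its underside, its rim is 30 mm above the table, 14 mm below the unpressed stone's top
- stone (a joint): how far the stone is pushed straight down into its spring bed (m): 0 unpressed, 0.014 at the stop (top flush with the rim). It gives at about 2 N, takes 7 N for halfway (0.007) and 12 N at the stop, and springs back when let go
- mat: flat blue mat, 150 x 150 mm and 3 mm thick, fixed on the table; the point is the centre of its underside, x and y along its sides
Things that resemble listed ones, but are neither listed nor needed, are in the scene too. Of the things that look like the part that bears yellow_grip, the smaller one is meant. There is more than one size of the mat; the job needs the larger.

How it is judged:
On the way, in this order (a step that is already met when the one before it is completed fails the run):
1. the yellow block stands flat on the red end of the stone and presses it about halfway down (x of yellow_grip in the frame of stone_top between -0.077 and -0.03 m and y of yellow_grip in the frame of stone_top between -0.018 and 0.018 m and z of yellow_grip in the frame of stone_top below 0.043 m and value of joint stone between 0.003 and 0.011 m and angle between yellow_grip's own z axis and vertical below 0.2 rad), for 0.2 s.
2. still pressing, it passes the middle of the stone (x of yellow_grip in the frame of stone_top between -0.015 and 0.015 m and y of yellow_grip in the frame of stone_top between -0.018 and 0.018 m and z of yellow_grip in the frame of stone_top below 0.043 m and value of joint stone between 0.003 and 0.011 m and angle between yellow_grip's own z axis and vertical below 0.2 rad), for 0.05 s.
3. still pressing, it reaches the plain end (x of yellow_grip in the frame of stone_top between 0.03 and 0.077 m and y of yellow_grip in the frame of stone_top between -0.018 and 0.018 m and z of yellow_grip in the frame of stone_top below 0.043 m and value of joint stone between 0.003 and 0.011 m and angle between yellow_grip's own z axis and vertical below 0.2 rad), for 0.1 s.
At the end, for the whole second after the job is handed in: the yellow block stands upright (within about 8 degrees), released and at rest on the blue mat, its middle within 65 mm of the mat's centre along each side of the mat; the stone has sprung back up (less than 2 mm down) (x of yellow_grip in the frame of mat between -0.065 and 0.065 m and y of yellow_grip in the frame of mat between -0.065 and 0.065 m and z of yellow_grip in the frame of mat between 0.036 and 0.046 m and angle between yellow_grip's own z axis and vertical below 0.15 rad and linear speed of yellow below 0.02 m/s and value of joint stone below 0.002 m); the robot touches nothing.
It fails at once if the yellow block is dropped or slammed on the mat (faster than 0.7 m/s within 60 mm above it) (x of yellow_grip in the frame of mat between -0.09 and 0.09 m and y of yellow_grip in the frame of mat between -0.09 and 0.09 m and z of yellow_grip in the frame of mat below 0.1 m and linear speed of yellow above 0.7 m/s).
It fails at once if the yellow block is on, or less than 12 mm above, the middle 50 mm of the stone while the stone is pressed less than 1.5 mm (slack or lifted on the way) (x of yellow_grip in the frame of stone_top between -0.025 and 0.025 m and y of yellow_grip in the frame of stone_top between -0.03 and 0.03 m and z of yellow_grip in the frame of stone_top below 0.05 m and value of joint stone below 0.0015 m).
It fails at once if the stone is pushed down to its stop (more than 12.5 mm) (value of joint stone above 0.0125 m).
It fails at once if the green or the white block is moved more than 30 mm (distance of any of green_grip, white_grip from where it was at the start of the episode above 0.03 m).
It also fails if it takes over 51 s, if anything falls off the work surface, if the arm or the gripper's body presses on something with over 40 N, if the wrist force passes 120 N, or if a joint passes its speed limit or range.

## Working session

There is one attempt and no reset: what is moved stays moved. The work goes in short steps, Python scripts to look and compute and a tool call to move; the robot and the scene stay as the last step left them, time stands still between calls to the robot, and variables do not carry over. Pictures are saved under pics/ and viewed, at most 10 in all, crops included, and the job is handed in when it is done.

Besides the shell and the picture viewer there is one more tool, called by a JSON object that holds its "method" and its "body". drive_tool: Moves the arm, as the interface text tells. Its arguments: {"type":"object","properties":{"plan":{"type":"array","items":{"type":"array","items":{"type":"number"}}},"squeeze":{"type":"number"}},"required":["plan"]}

```bash
ls; mkdir -p pics; python3 - <<'E'
from rig import status, vision, job, manip
import cv2,numpy as np
for n in("top","side"):
    im=vision.camera(n); cv2.imwrite(f"pics/{n}0.png",im[:,:,::-1]); c=vision.calibration(n)
    print(n,c["fx"],c["fy"],c["cx"],c["cy"],np.round(c["pose"],3).tolist())
s=status.get_state();print(s,manip.grip_point_offset)
E
```

```text
pics
top 467.4802713302627 467.4802713302627 275.8379843184991 206.91182079279267 [[-0.0, -0.996, 0.09, 0.328], [-1.0, -0.002, -0.02, 0.038], [0.02, -0.09, -0.996, 1.271], [0.0, 0.0, 0.0, 1.0]]
side 389.68760937486286 389.68760937486286 272.56513291353394 212.3257591538634 [[-0.925, -0.267, 0.271, 0.194], [-0.38, 0.634, -0.673, 0.655], [0.008, -0.726, -0.688, 0.672], [0.0, 0.0, 0.0, 1.0]]
{'time': 0.1, 'joints': array([-1.28156596e+00,  3.51172114e-01,  1.65234856e+00,  3.37445888e-05,
        1.13908966e+00, -8.46051067e-02]), 'joint_velocities': array([-0.00180963, -0.00145075, -0.00291453, -0.00083821,  0.00055252,
        0.0003685 ]), 'joint_torque': array([ 7.69136095e-04, -5.06834900e+01, -2.91876251e+01, -9.95136202e-05,
        2.69408360e-03, -3.72361376e-05]), 'tcp_pos': array([ 0.20079984, -0.51172419,  0.23082225]), 'ee_rot': array([-5.07743232e-04,  9.82582868e-01,  1.85824238e-01, -3.67293149e-05]), 'force': array([0.55385151, 0.24974743, 0.30617225]), 'moment': array([-0.00999988,  0.03614857,  0.02544885]), 'gripper_force': 0.0, 'opening': 1.0010289098572787} 0.0187
```

View pics/top0.png

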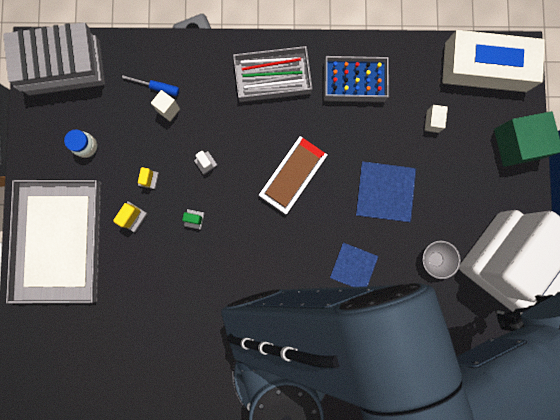

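View pics/side0.png

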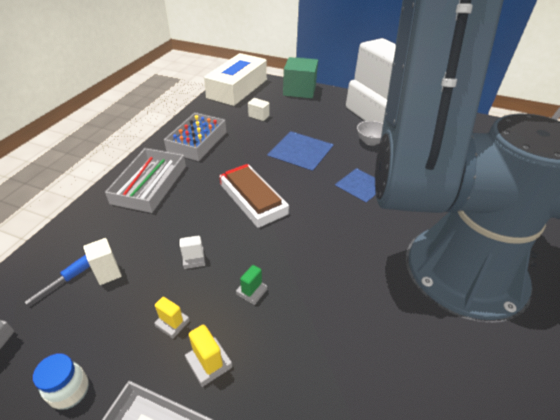

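Top view: small yellow block near (147,178), the large one near (127,216). The stone runs from its red end at (313,148) to its plain end at (275,200), and the large mat is at (386,191). The side view shows the same layout, with the small yellow block at (170,315). I'll measure these next.

```bash
cat > h.py <<'E'
import numpy as np,cv2
from rig import vision
def ray(n,uv,z):
    c=vision.calibration(n);P=np.array(c["pose"]);uv=np.atleast_2d(np.asarray(uv,float))
    d=np.c_[(uv[:,0]-c["cx"])/c["fx"],(uv[:,1]-c["cy"])/c["fy"],np.ones(len(uv))]@P[:3,:3].T
    return P[:3,3]+d*((z-P[2,3])/d[:,2])[:,None]
def proj(n,p):
    c=vision.calibration(n);P=np.array(c["pose"]);q=(np.atleast_2d(p)-P[:3,3])@P[:3,:3]
    return np.c_[c["fx"]*q[:,0]/q[:,2]+c["cx"],c["fy"]*q[:,1]/q[:,2]+c["cy"]]
def mask(im,lo,hi,box):  # im BGR, HSV range, box x0,y0,x1,y1
    m=cv2.inRange(cv2.cvtColor(im,cv2.COLOR_BGR2HSV),np.array(lo),np.array(hi));o=np.zeros_like(m);a,b,c,d=box
    o[b:d,a:c]=m[b:d,a:c];return o
def rect(m):
    c=max(cv2.findContours(m,cv2.RETR_EXTERNAL,cv2.CHAIN_APPROX_NONE)[0],key=cv2.contourArea)
    return c[:,0,:],cv2.minAreaRect(c)
def wrect(n,m,z):  # min-area rectangle of the contour cast on plane z (mm)
    c,_=rect(m);return cv2.minAreaRect((ray(n,c,z)[:,:2]*1000).astype(np.float32)), cv2.boxPoints(cv2.minAreaRect((ray(n,c,z)[:,:2]*1000).astype(np.float32)))
E
python3 - <<'E'
from h import *
t=cv2.imread("pics/top0.png");s=cv2.imread("pics/side0.png")
def show(k,n,im,lo,hi,box,z):
    m=mask(im,lo,hi,box);r,b=wrect(n,m,z);print(k,n,np.round(r[0],1),np.round(r[1],1),round(r[2],1),b.round().tolist())
for n,im,bx in(("top",t,(340,150,430,235)),("side",s,(260,125,340,175))): show("mat",n,im,(100,80,30),(125,255,255),bx,.003)
for n,im,bx in(("top",t,(250,130,335,220)),("side",s,(215,160,290,220))):
    show("brown",n,im,(5,70,40),(18,255,200),bx,.044)
    show("red",n,im,(0,180,80),(4,255,255),bx,.044)
show("white","top",t,(0,0,150),(180,60,255),(250,130,335,220),.03)
for n,im,bx in(("top",t,(130,160,165,195)),("side",s,(150,290,195,335))):
    for lo in((20,100,60),(20,100,190)): show("yel",n,im,lo,(35,255,255),bx,.062)
a=cv2.resize(t[155:205,125:185],None,fx=6.6,fy=6.6,interpolation=0);b=cv2.resize(s[280:345,145:205],None,fx=6.6,fy=6.6,interpolation=0)
o=np.zeros((430,800,3),np.uint8);o[:a.shape[0],:a.shape[1]]=a;o[:b.shape[0],400:400+b.shape[1]]=b[:430,:400];cv2.imwrite("pics/z0.png",o)
E
```

```text
mat top [ 485.4 -288.4] [152.2 151.9] 82.9 [[401.0, -355.0], [551.0, -373.0], [570.0, -222.0], [419.0, -204.0]]
mat side [ 484.5 -287.9] [154.8 151.2] 82.8 [[400.0, -355.0], [550.0, -374.0], [569.0, -221.0], [419.0, -202.0]]
brown top [522.6 -28.2] [ 66.3 161.3] 55.3 [[437.0, -10.0], [570.0, -101.0], [608.0, -47.0], [475.0, 45.0]]
red top [596.4 -80.9] [68.9 20.3] 56.0 [[569.0, -104.0], [586.0, -115.0], [624.0, -58.0], [607.0, -47.0]]
brown side [521.2 -21.3] [ 70.5 170.4] 55.5 [[431.0, -2.0], [571.0, -99.0], [611.0, -40.0], [471.0, 56.0]]
red side [596.1 -72.9] [70.2 11.1] 60.2 [[574.0, -101.0], [584.0, -106.0], [618.0, -45.0], [609.0, -40.0]]
white top [526.9 -31. ] [ 91.3 197.6] 55.3 [[420.0, -12.0], [582.0, -125.0], [634.0, -50.0], [472.0, 63.0]]
yel top [514.5 355.2] [35.3 48.6] 77.5 [[487.0, 343.0], [534.0, 333.0], [542.0, 367.0], [495.0, 378.0]]
yel top [517.6 359.5] [22.8 43.6] 79.0 [[494.0, 352.0], [537.0, 344.0], [541.0, 367.0], [498.0, 375.0]]
yel side [507.4 368.2] [37.8 68.6] 76.7 [[470.0, 358.0], [536.0, 342.0], [545.0, 379.0], [478.0, 395.0]]
yel side [508.6 368.5] [36.7 65. ] 77.9 [[473.0, 357.0], [537.0, 344.0], [544.0, 380.0], [481.0, 393.0]]
```

View pics/z0.png

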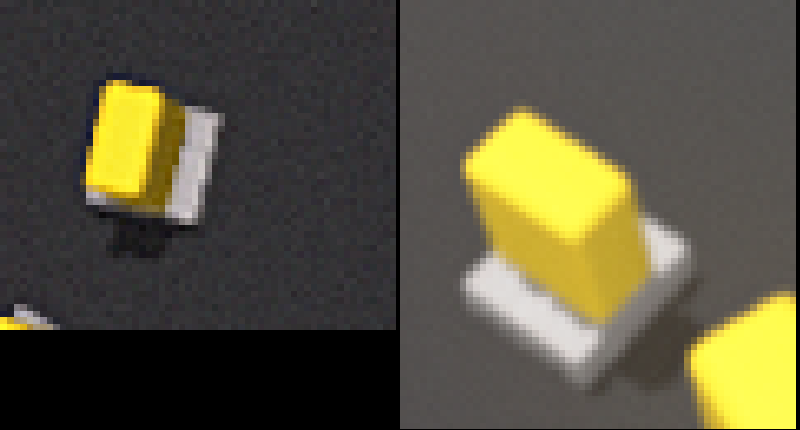

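Estimates, in m:

| Thing | Position (x, y) | Orientation |
|---|---|---|
| Small yellow block | (0.5175, 0.3595) | long side at −11° |
| Stone centre | (0.527, −0.031) | red→plain at 145° |
| Large mat | (0.485, −0.288) | about −7° |

In the crop, the handle's bright top face spans about (85–165, 80–195). It sits centred on a steel foot.

```bash
cat >> h.py <<'E'
from rig import status
from scipy.spatial.transform import Rotation as R
def go(x,y,z,yaw):
    s=status.get_state();q=s["ee_rot"];T=R.from_quat([q[1],q[2],q[3],q[0]])
    G=R.from_euler("z",yaw,degrees=True)*R.from_euler("x",180,degrees=True)
    print("shift",np.round(T.inv().apply(np.array([x,y,z])-s["tcp_pos"]),4),"turn",np.round((T.inv()*G).as_rotvec(degrees=True),2),"t",s["time"],"F",s["force"].round(2),"tcp",s["tcp_pos"].round(4),"op",round(s["opening"],3))
E
python3 -c "
from h import *
go(.5175,.3595,.15,-11)"
```

```text
shift [ 0.613  -0.6953  0.0816] turn [-6.000e-02  1.000e-02  3.242e+01] t 0.1 F [0.55 0.25 0.31] tcp [ 0.2008 -0.5117  0.2308] op 1.001
```

{"method": "drive_tool", "body": {"plan": [[0.033,-0.0375,0,0,0,8,100],[0.066,-0.075,0,0,0,16,100],[0.099,-0.1125,0,0,0,24,100],[0.132,-0.15,0,0,0,32,100],[0.165,-0.187,0,0,0,32.4,100]]}}

```text
time: 0.6
tcp_pos: [0.2857, -0.2773, 0.2311]
ee_rot: [-0.0, 0.995, -0.098, -0.0]
force: [0.8, -0.8, 0.0]
opening: 0.998
gripper_force: 0.0
```

```bash
python3 -c "
from h import *
go(.5175,.3595,.15,-11)"
```

```text
shift [ 0.1026 -0.6698  0.0812] turn [-0.01  0.   -0.29] t 0.6 F [ 0.82 -0.78  0.02] tcp [ 0.2857 -0.2773  0.2311] op 0.998
```

{"method": "drive_tool", "body": {"plan": [[0.0075,-0.048,0.003,0,0,0,100],[0.015,-0.096,0.006,0,0,0,100],[0.0225,-0.144,0.01,0,0,0,100],[0.03,-0.192,0.015,0,0,0,100],[0.0375,-0.24,0.02,0,0,0,100]]}}

```text
time: 1.1
tcp_pos: [0.3684, -0.0487, 0.2113]
ee_rot: [0.0, 0.995, -0.096, 0.0]
force: [1.0, -0.8, 0.0]
opening: 1.002
gripper_force: 0.0
```

{"method": "drive_tool", "body": {"plan": [[0.0075,-0.048,0.005,0,0,0,100],[0.015,-0.096,0.01,0,0,0,100],[0.0225,-0.144,0.015,0,0,0,100],[0.03,-0.192,0.02,0,0,0,100],[0.0375,-0.24,0.025,0,0,0,100]]}}

```text
time: 1.6
tcp_pos: [0.4508, 0.18, 0.1859]
ee_rot: [0.0, 0.995, -0.095, -0.0]
force: [1.9, -1.2, 0.5]
opening: 1.0
gripper_force: 0.0
```

```bash
python3 -c "
from h import *
go(.5175,.3595,.15,-11)"
```

```text
shift [ 0.0313 -0.1889  0.0359] turn [0.01 0.01 0.04] t 1.6 F [ 1.86 -1.16  0.51] tcp [0.4508 0.18   0.1859] op 1.0
```

{"method": "drive_tool", "body": {"plan": [[0.0075,-0.045,0.01,0,0,0,100],[0.015,-0.09,0.02,0,0,0,100],[0.0225,-0.135,0.03,0,0,0,100],[0.03,-0.177,0.036,0,0,0,100],[0.03,-0.177,0.036,0,0,0,100]]}}

```text
time: 2.1
tcp_pos: [0.5141, 0.3494, 0.1485]
ee_rot: [0.0, 0.996, -0.094, -0.0]
force: [-0.4, -0.8, -0.3]
opening: 0.999
gripper_force: 0.0
```

{"method": "drive_tool", "body": {"plan": [[0,0,0,0,0,0,100],[0,0,0,0,0,0,100]]}}

```text
time: 2.3
tcp_pos: [0.5136, 0.345, 0.1502]
ee_rot: [0.0, 0.995, -0.096, -0.0]
force: [-0.3, 0.0, -0.3]
opening: 0.998
gripper_force: 0.0
```

```bash
python3 - <<'E'
from h import *
go(.5175,.3595,.06,-11)
a=vision.camera("side")[:,:,::-1];cv2.imwrite("pics/s1.png",a)
b=cv2.resize(a[190:390,80:330],None,fx=3,fy=3);cv2.imwrite("pics/s1z.png",b)
E
```

```text
shift [ 0.0011 -0.015   0.0902] turn [ 0.03  0.03 -0.01] t 2.3 F [-0.26  0.04 -0.27] tcp [0.5136 0.345  0.1502] op 0.998
```

View pics/s1z.png

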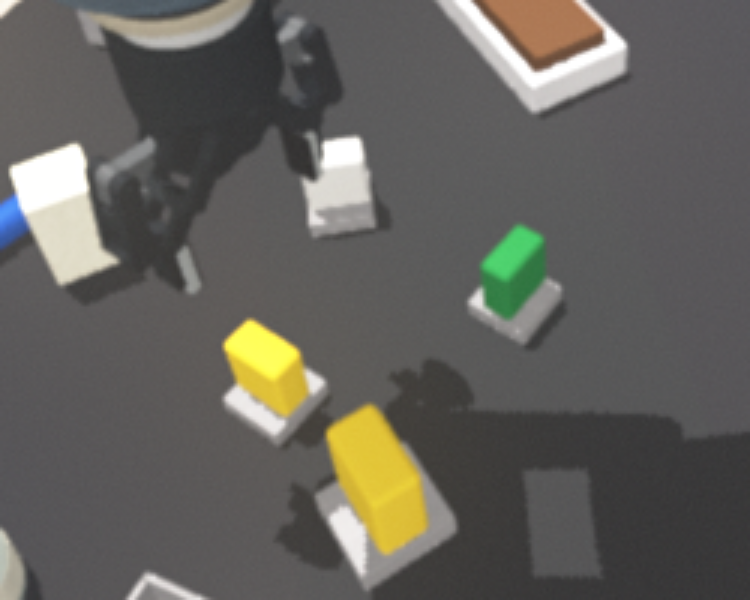

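The open gripper hangs above the small yellow block at (262,370) in the crop, clear of the others. I'll descend.

{"method": "drive_tool", "body": {"plan": [[0,-0.0145,0.03,0,0,0,100],[0,-0.0145,0.06,0,0,0,100],[0,-0.0145,0.09,0,0,0,100],[0,-0.0145,0.09,0,0,0,100],[0,-0.0145,0.09,0,0,0,100]]}}

```text
time: 2.85
tcp_pos: [0.517, 0.3596, 0.0613]
ee_rot: [-0.0, 0.995, -0.096, 0.0]
force: [0.7, 0.6, 0.2]
opening: 1.003
gripper_force: 0.0
```

```bash
python3 - <<'E'
from h import *
go(.5175,.3595,.021,-11)
a=vision.camera("side")[:,:,::-1]
cv2.imwrite("pics/s2z.png",cv2.resize(a[230:380,100:260],None,fx=3.6,fy=3.6))
E
```

```text
shift [ 0.0005 -0.      0.0403] turn [-0.01 -0.01 -0.03] t 2.85 F [0.69 0.63 0.2 ] tcp [0.517  0.3596 0.0613] op 1.003
```

View pics/s2z.png

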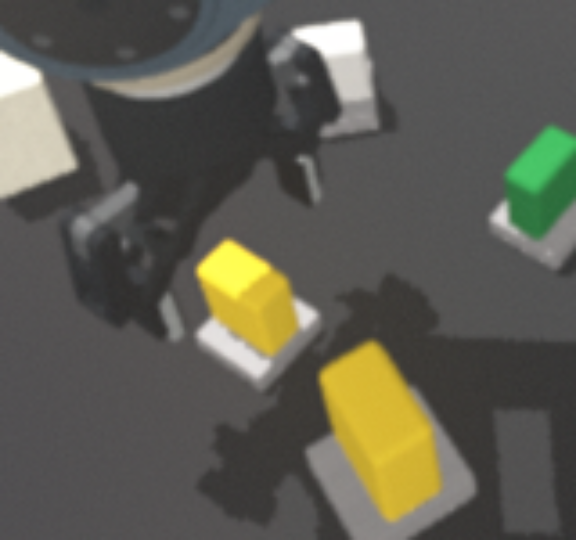

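{"method": "drive_tool", "body": {"plan": [[0.0005,0,0.02,0,0,0,100],[0.0005,0,0.039,0,0,0,100],[0.0005,0,0.039,0,0,0,100],[0.0005,0,0.039,0,0,0,100],[0.0005,0,0.039,0,0,0,60]], "squeeze": 60}}

```text
time: 3.4
tcp_pos: [0.518, 0.3604, 0.0232]
ee_rot: [-0.001, 0.995, -0.096, 0.001]
force: [-0.4, 0.4, 0.2]
opening: 0.854
gripper_force: 0.0
```

{"method": "drive_tool", "body": {"plan": [[0,0,0,0,0,0,0],[0,0,0,0,0,0,0],[0,0,0,0,0,0,0],[0,0,0,0,0,0,0],[0,0,0,0,0,0,0]]}}

```text
time: 3.9
tcp_pos: [0.5174, 0.3601, 0.0217]
ee_rot: [-0.0, 0.995, -0.096, 0.0]
force: [-1.1, 0.1, 4.4]
opening: 0.271
gripper_force: 59.5
```

{"method": "drive_tool", "body": {"plan": [[0,0,0,0,0,0,0],[0,0,0,0,0,0,0],[0,0,0,0,0,0,0]]}}

```text
time: 4.2
tcp_pos: [0.5173, 0.3602, 0.0217]
ee_rot: [-0.0, 0.995, -0.096, 0.0]
force: [-0.4, -1.0, 5.4]
opening: 0.274
gripper_force: 59.5
```

{"method": "drive_tool", "body": {"plan": [[0,0,-0.01,0,0,0,0],[0,0,-0.04,0,0,0,0],[0,0,-0.08,0,0,0,0],[0,0,-0.12,0,0,0,0],[0,0,-0.12,0,0,0,0]]}}

```text
time: 4.7
tcp_pos: [0.5192, 0.3613, 0.1472]
ee_rot: [-0.003, 0.995, -0.096, 0.003]
force: [0.8, 0.1, -2.5]
opening: 0.272
gripper_force: 59.5
```

```bash
python3 - <<'E'
from h import *
go(.568,-.0596,.14,-35)
a=vision.camera("side")[:,:,::-1]
cv2.imwrite("pics/s3z.png",cv2.resize(a[180:340,100:300],None,fx=3.6,fy=3.6))
E
```

```text
shift [0.128  0.4039 0.0057] turn [-0.4  -0.29 24.02] t 4.7 F [ 0.79  0.07 -2.52] tcp [0.5192 0.3613 0.1472] op 0.272
```

View pics/s3z.png

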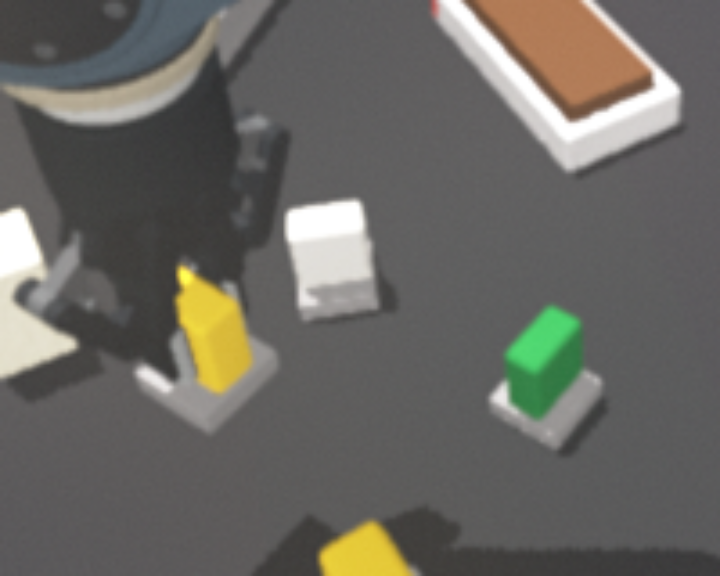

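The block is held upright, with its foot near (210,395), and everything else is undisturbed. I'll carry it to above the red end.

{"method": "drive_tool", "body": {"plan": [[0.01,0.03,0,0,0,4,0],[0.023,0.07,0,0,0,8,0],[0.036,0.112,0,0,0,12,0],[0.05,0.155,0,0,0,18,0],[0.063,0.198,0,0,0,24,0]]}}

```text
time: 5.25
tcp_pos: [0.5403, 0.1518, 0.1399]
ee_rot: [0.001, 0.953, -0.302, -0.001]
force: [2.2, -0.5, -2.3]
opening: 0.273
gripper_force: 59.6
```

```bash
python3 -c "
from h import *
go(.568,-.0596,.12,-35)"
```

```text
shift [0.1446 0.1567 0.0199] turn [ 0.11  0.11 -0.21] t 5.25 F [ 2.15 -0.55 -2.3 ] tcp [0.5403 0.1518 0.1399] op 0.273
```

{"method": "drive_tool", "body": {"plan": [[0.03,0.033,0.005,0,0,0,0],[0.06,0.065,0.01,0,0,0,0],[0.09,0.098,0.015,0,0,0,0],[0.115,0.126,0.02,0,0,0,0],[0.138,0.15,0.02,0,0,0,0]]}}

```text
time: 5.75
tcp_pos: [0.5669, -0.0502, 0.1192]
ee_rot: [0.0, 0.954, -0.301, -0.002]
force: [-0.3, 1.0, -2.6]
opening: 0.271
gripper_force: 59.6
```

{"method": "drive_tool", "body": {"plan": [[0,0,0,0,0,0,0],[0,0,0,0,0,0,0]]}}

```text
time: 5.95
tcp_pos: [0.5674, -0.0486, 0.12]
ee_rot: [0.0, 0.954, -0.301, -0.001]
force: [0.1, 1.1, -2.2]
opening: 0.274
gripper_force: 59.8
```

```bash
python3 - <<'E'
from h import *
go(.568,-.0596,.08,-35)
cv2.imwrite("pics/top4.png",vision.camera("top")[:,:,::-1])
a=vision.camera("side")[:,:,::-1];cv2.imwrite("pics/s4.png",a)
cv2.imwrite("pics/s4z.png",cv2.resize(a[110:240,170:330],None,fx=4.5,fy=4.5))
E
```

```text
shift [0.0069 0.0086 0.04  ] turn [ 0.05  0.14 -0.06] t 5.95 F [ 0.05  1.12 -2.24] tcp [ 0.5674 -0.0486  0.12  ] op 0.274
```

View pics/s4z.png

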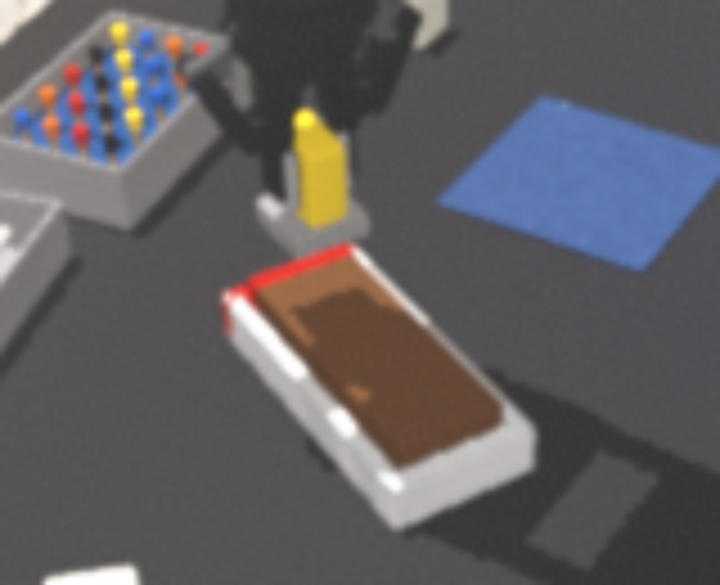

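The block hangs above the red end: foot at crop (315,225), stone from (300,270) to (450,440). I'll check the stone's pose from this view and descend.

{"method": "drive_tool", "body": {"plan": [[0.003,0.004,0.01,0,0,0,0],[0.007,0.0085,0.025,0,0,0,0],[0.007,0.0085,0.04,0,0,0,0],[0.007,0.0085,0.04,0,0,0,0],[0.007,0.0085,0.04,0,0,0,0]]}}

```text
time: 6.55
tcp_pos: [0.5689, -0.0592, 0.0806]
ee_rot: [0.0, 0.954, -0.301, -0.001]
force: [0.2, 0.1, -2.6]
opening: 0.275
gripper_force: 59.7
```

```bash
python3 - <<'E'
from h import *
print(ray("side",[(281.6,200.7),(258.9,213.8)],.044).round(4).tolist())
for k in((.527,-.031),):
    d=np.array([-.82,.572]);n=np.array([-.572,-.82])
    print("expected",[(np.array(k)+.085*d+s*.033*n).round(4).tolist() for s in(1,-1)])
go(.568,-.0596,.0657,-35)
print(status.get_state()["force"])
a=vision.camera("side")[:,:,::-1]
cv2.imwrite("pics/s5z.png",cv2.resize(a[110:240,190:330],None,fx=4.5,fy=4.5))
E
```

```text
[[0.4369, -0.0059, 0.044], [0.469, 0.0574, 0.044]]
expected [[0.4384, -0.0094], [0.4762, 0.0447]]
shift [-0.0005  0.0008  0.0149] turn [0.03 0.07 0.02] t 6.55 F [ 0.16  0.06 -2.58] tcp [ 0.5689 -0.0592  0.0806] op 0.275
[ 0.16237384  0.06352415 -2.5843947 ]
```

View pics/s5z.png

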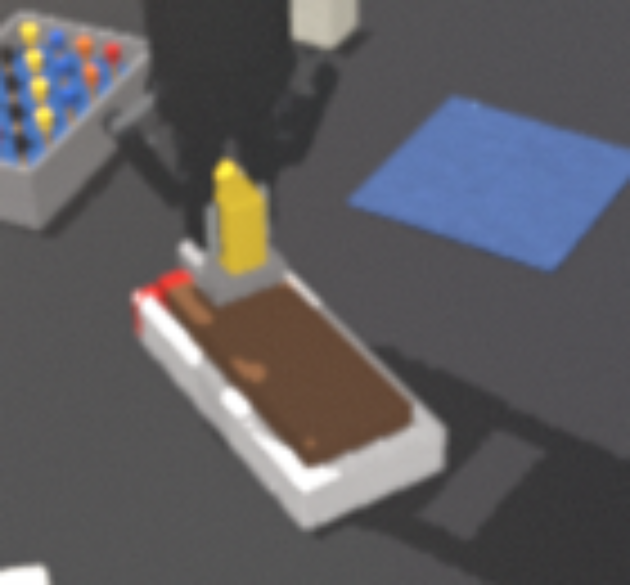

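{"method": "drive_tool", "body": {"plan": [[-0.0005,0.0005,0.005,0,0,0,0],[-0.0005,0.0005,0.01,0,0,0,0],[-0.0005,0.0005,0.014,0,0,0,0],[-0.0005,0.0005,0.017,0,0,0,0],[-0.0005,0.0005,0.017,0,0,0,0]]}}

```text
time: 7.1
tcp_pos: [0.5684, -0.0595, 0.0641]
ee_rot: [0.0, 0.954, -0.301, -0.0]
force: [-1.5, 0.6, -0.0]
opening: 0.271
gripper_force: 60.3
```

{"method": "drive_tool", "body": {"plan": [[0,0,0,0,0,0,0]]}}

```text
time: 7.2
tcp_pos: [0.5685, -0.0595, 0.0644]
ee_rot: [0.0, 0.954, -0.301, -0.0]
force: [-2.2, 0.6, 0.2]
opening: 0.273
gripper_force: 60.3
```

{"method": "drive_tool", "body": {"plan": [[0,0,0.003,0,0,0,0],[0,0,0.0055,0,0,0,0],[0,0,0.0055,0,0,0,0],[0,0,0.0055,0,0,0,0]]}}

```text
time: 7.6
tcp_pos: [0.5688, -0.0595, 0.059]
ee_rot: [-0.0, 0.954, -0.301, 0.0]
force: [-0.5, -0.6, 5.2]
opening: 0.27
gripper_force: 60.6
```

```bash
python3 - <<'E'
from h import *
go(.486,-.0024,.0587,-35)
a=vision.camera("side")[:,:,::-1]
cv2.imwrite("pics/s6z.png",cv2.resize(a[130:230,200:310],None,fx=5.5,fy=5.5))
E
```

```text
shift [-0.1006  0.0006  0.0003] turn [-0.02 -0.03  0.02] t 7.6 F [-0.52 -0.59  5.16] tcp [ 0.5688 -0.0595  0.059 ] op 0.27
```

View pics/s6z.png

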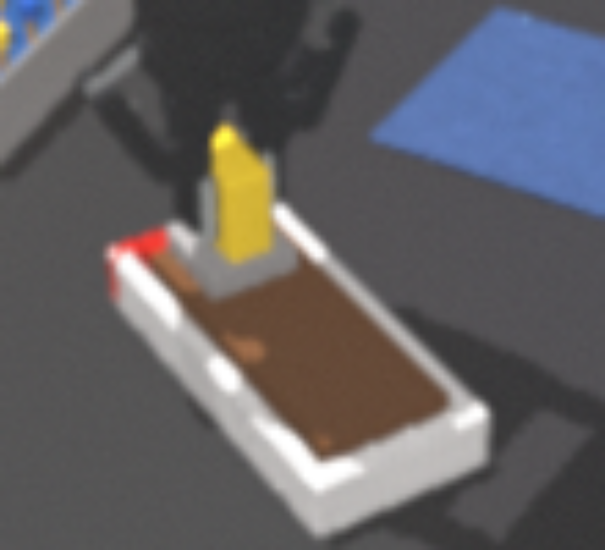

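The block sits flat on the red end (foot at crop (245,265)), roughly centred and pressing about 7 mm. Now the sweep.

{"method": "drive_tool", "body": {"plan": [[-0.006,0,0,0,0,0,0],[-0.015,0,0,0,0,0,0],[-0.025,0,0,0,0,0,0],[-0.033,0,0,0,0,0,0],[-0.038,0,0,0,0,0,0]]}}

```text
time: 8.15
tcp_pos: [0.5366, -0.0371, 0.0589]
ee_rot: [-0.0, 0.954, -0.3, -0.0]
force: [2.5, -1.7, 5.2]
opening: 0.274
gripper_force: 60.7
```

{"method": "drive_tool", "body": {"plan": [[-0.006,0,0,0,0,0,0],[-0.012,0,0,0,0,0,0],[-0.018,0,0,0,0,0,0],[-0.025,0,0,0,0,0,0],[-0.03,0,0,0,0,0,0]]}}

```text
time: 8.65
tcp_pos: [0.5122, -0.0201, 0.0587]
ee_rot: [0.0, 0.954, -0.301, -0.0]
force: [2.3, -3.4, 4.9]
opening: 0.275
gripper_force: 60.7
```

```bash
python3 -c "
from h import *
go(.486,-.0024,.0587,-35)"
```

```text
shift [-0.0316  0.0005  0.    ] turn [0.01 0.01 0.02] t 8.65 F [ 2.33 -3.38  4.87] tcp [ 0.5122 -0.0201  0.0587] op 0.275
```

{"method": "drive_tool", "body": {"plan": [[-0.007,0,0,0,0,0,0],[-0.015,0,0,0,0,0,0],[-0.023,0,0,0,0,0,0],[-0.029,0,0,0,0,0,0],[-0.031,0,0,0,0,0,0]]}}

```text
time: 9.15
tcp_pos: [0.4867, -0.0023, 0.0588]
ee_rot: [0.0, 0.954, -0.3, -0.0]
force: [1.8, -2.7, 4.3]
opening: 0.275
gripper_force: 60.8
```

{"method": "drive_tool", "body": {"plan": [[0,0,0,0,0,0,0],[0,0,0,0,0,0,0],[0,0,0,0,0,0,0]]}}

```text
time: 9.45
tcp_pos: [0.4868, -0.0025, 0.0585]
ee_rot: [0.0, 0.954, -0.301, -0.001]
force: [-3.1, 2.0, 5.1]
opening: 0.275
gripper_force: 60.8
```

{"method": "drive_tool", "body": {"plan": [[0,0,-0.01,0,0,0,0],[0,0,-0.03,0,0,0,0],[0,0,-0.06,0,0,0,0],[0,0,-0.08,0,0,0,0],[0,0,-0.08,0,0,0,0]]}}

```text
time: 9.95
tcp_pos: [0.4884, -0.003, 0.141]
ee_rot: [-0.0, 0.954, -0.301, 0.002]
force: [-0.8, -0.3, -2.7]
opening: 0.273
gripper_force: 60.0
```

```bash
python3 -c "
from h import *
go(.485,-.288,.14,-35)"
```

```text
shift [0.1606 0.2354 0.0012] turn [-0.09 -0.19  0.01] t 9.95 F [-0.8  -0.27 -2.66] tcp [ 0.4884 -0.003   0.141 ] op 0.273
```

{"method": "drive_tool", "body": {"plan": [[0.015,0.022,0,0,0,0,0],[0.035,0.051,0,0,0,0,0],[0.055,0.081,0,0,0,0,0],[0.075,0.11,0,0,0,0,0],[0.095,0.139,0,0,0,0,0]]}}

```text
time: 10.45
tcp_pos: [0.4845, -0.1724, 0.1374]
ee_rot: [-0.0, 0.954, -0.301, -0.001]
force: [0.9, 0.5, -2.0]
opening: 0.274
gripper_force: 59.9
```

{"method": "drive_tool", "body": {"plan": [[0.018,0.027,0,0,0,0,0],[0.036,0.053,0,0,0,0,0],[0.052,0.076,0,0,0,0,0],[0.064,0.094,0,0,0,0,0],[0.064,0.094,0,0,0,0,0]]}}

```text
time: 10.95
tcp_pos: [0.4832, -0.2868, 0.1373]
ee_rot: [0.0, 0.953, -0.302, -0.001]
force: [0.4, 0.1, -1.8]
opening: 0.274
gripper_force: 59.9
```

{"method": "drive_tool", "body": {"plan": [[0,0,0,0,0,0,0],[0,0,0,0,0,0,0]]}}

```text
time: 11.15
tcp_pos: [0.4837, -0.2839, 0.138]
ee_rot: [-0.0, 0.954, -0.3, -0.001]
force: [0.4, -1.0, -3.1]
opening: 0.272
gripper_force: 59.9
```

```bash
python3 -c "
from h import *
go(.485,-.288,.0247,-35)"
```

```text
shift [0.0036 0.0026 0.1133] turn [-0.    0.09  0.04] t 11.15 F [ 0.4  -1.   -3.08] tcp [ 0.4837 -0.2839  0.138 ] op 0.272
```

{"method": "drive_tool", "body": {"plan": [[0.003,0.003,0.02,0,0,0,0],[0.003,0.003,0.05,0,0,0,0],[0.003,0.003,0.075,0,0,0,0],[0.003,0.003,0.095,0,0,0,0],[0.003,0.003,0.102,0,0,0,0]]}}

```text
time: 11.65
tcp_pos: [0.4839, -0.2875, 0.0348]
ee_rot: [-0.001, 0.954, -0.3, -0.002]
force: [-0.4, -0.3, -1.8]
opening: 0.269
gripper_force: 60.0
```

{"method": "drive_tool", "body": {"plan": [[0,0,0.003,0,0,0,0],[0,0,0.006,0,0,0,0],[0,0,0.009,0,0,0,0],[0,0,0.011,0,0,0,0],[0,0,0.011,0,0,0,0]]}}

```text
time: 12.15
tcp_pos: [0.4848, -0.289, 0.0259]
ee_rot: [0.0, 0.954, -0.301, 0.0]
force: [-1.0, -0.2, -3.7]
opening: 0.273
gripper_force: 60.0
```

{"method": "drive_tool", "body": {"plan": [[0,0,0,0,0,0,0],[0,0,0,0,0,0,0]]}}

```text
time: 12.35
tcp_pos: [0.4849, -0.2891, 0.026]
ee_rot: [0.0, 0.954, -0.301, 0.0]
force: [-0.2, 0.5, -2.1]
opening: 0.273
gripper_force: 60.0
```

Still hanging, about 1 mm too high. I'll lower it until it touches.

{"method": "drive_tool", "body": {"plan": [[0,0,0.001,0,0,0,0],[0,0,0.0015,0,0,0,0],[0,0,0.0015,0,0,0,0],[0,0,0.0015,0,0,0,0]]}}

```text
time: 12.75
tcp_pos: [0.4849, -0.2891, 0.0247]
ee_rot: [0.0, 0.954, -0.301, 0.0]
force: [-2.0, 0.7, 6.0]
opening: 0.276
gripper_force: 60.9
```

{"method": "drive_tool", "body": {"plan": [[0,0,0,0,0,0,40],[0,0,0,0,0,0,60],[0,0,0,0,0,0,80],[0,0,0,0,0,0,100],[0,0,0,0,0,0,100]]}}

```text
time: 13.25
tcp_pos: [0.4848, -0.289, 0.0242]
ee_rot: [0.0, 0.954, -0.301, 0.0]
force: [0.5, 0.5, -0.3]
opening: 0.999
gripper_force: 0.0
```

{"method": "drive_tool", "body": {"plan": [[0,0,0,0,0,0,100],[0,0,-0.02,0,0,0,100],[0,0,-0.06,0,0,0,100],[0,0,-0.1,0,0,0,100],[0,0,-0.14,0,0,0,100]]}}

```text
time: 13.75
tcp_pos: [0.4846, -0.2888, 0.1658]
ee_rot: [-0.0, 0.954, -0.301, -0.0]
force: [-0.6, 0.5, 0.1]
opening: 0.998
gripper_force: 0.0
```

{"method": "drive_tool", "body": {"plan": [[0,0,-0.02,0,0,0,100],[0,0,-0.02,0,0,0,100],[0,0,-0.02,0,0,0,100]]}}

```text
time: 14.05
tcp_pos: [0.4846, -0.2888, 0.1839]
ee_rot: [-0.0, 0.954, -0.301, -0.0]
force: [-0.6, -0.3, -0.9]
opening: 0.996
gripper_force: 0.0
```

```bash
python3 - <<'E'
from h import *
cv2.imwrite("pics/s9.png",vision.camera("side")[:,:,::-1])
E
```

```text
(no output)
```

View pics/s9.png

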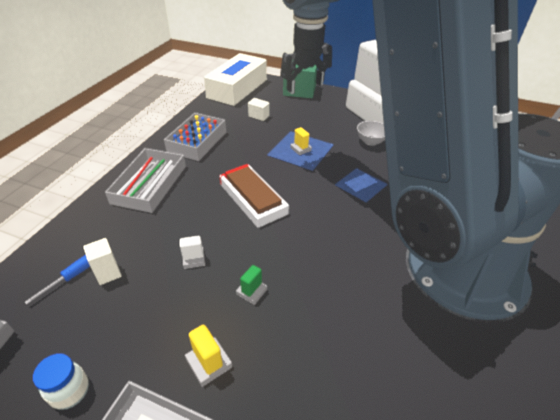

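The yellow block stands upright in the middle of the large mat at (301,142). The stone is back up, and the green and white blocks haven't moved.

```bash
python3 -c "
from rig import job
print(job.hand_in())"
```

```text
the job is handed in; nothing more can be done
None
```

I swept the small yellow block along the stone from the red end to the plain end, pressing it about halfway down, then stood it on the large blue mat and let go; the job is handed in at about 14 s, with no verdict shown.

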